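Load a sample changer and index it to the detector

TASK

Take the collared sample holder out of the tray (the one like those already in the carousel) and press it fully home, collar flush on the rim, in the empty cup at the changer's loading mark, and let go of it. Then turn the carousel exactly one click clockwise (seen from above) so that this holder stands in front of the detector, and let go. The click is loose and the carousel's height is whatever it was clamped at, so feel for the cup and for the stop, and never force it: the holder must never bear on the changer with 40 N or more; leave the other things where they are.

Things in the scene. Friction and masses are not known exactly. Their poses are not given: they have to be found in the camera images.
- holder: the holder to load, aluminium, upright on the tray's floor (3 mm above the bench). Origin: centre of its foot; z up its axis; yaw is of no matter. From the foot: round body 28.4 mm diameter to 30 mm up (0.6 mm chamfer at the foot, shallow groove 14 to 21 mm up), collar 38 mm diameter from 30 to 34 mm, round grip 24 mm diameter from 34 to 64 mm (the top). 0.06 to 0.13 kg.
- changer: round grey base, 236 mm across, fixed. Origin: on the carousel's axis at bench level; z up; -x points to the loading mark (dark lozenge on a short tongue of the base), 120 deg from +x to the detector tube (its top 96 mm up). On it turns a disc with 6 cups, 60 deg apart on an 80 mm radius. Empty: the cup at the mark and the next at 240 deg. The other four hold fixed collared holders, tops 34 mm above the rims.
- load (a point): nominal rim centre of the cup at the loading mark, 82 mm above the bench, fixed to the base. The carousel is not measured. Its height was clamped to suit the detector: the rims may be up to 8 mm higher or lower. Its click is loose: the cup's centre lies up to 8 mm (mostly 5 to 7) to one side or the other along the 80 mm circle (radius true). Cup: outside 48 mm, bore 30 mm, sharp-edged, 32 mm deep.
- read (a point): nominal rim centre of the cup in front of the detector, 60 deg clockwise (seen from above) of load, 82 mm above the bench, fixed to the base; the same height setting and looseness. When home, the holder's collar stops on the rim, its foot 30 mm below the rim.
- catch (a joint): travel in m of the spring ball in the bore wall of the cup at the loading mark, 12.5 mm below the rim: 0 when out, about 0.0015 or more when pushed back by the holder's body, under 0.0006 again when it has dropped into the groove, the holder being home. It resists the holder with 4 to 12 N from when the foot is 9 mm down the cup; the holder's weight alone does not push it past.
- knob (a point): centre of the top of the carousel's round ribbed hub knob, on the axis, nominally 122 mm above the bench (8 mm up or down with the carousel): 40 mm diameter, 36 mm high, on a 32 mm post. Turning takes about 0.3 N m out of the click; past half way (30 deg) the detent draws the carousel on into the next click and holds it there.
- tray: shallow grey plastic tray 100 mm by 250 mm (long side along its y), rim 12 mm high, walls and floor 3 mm; fixed. Three holders stand in a row along it, about 78 mm apart, in any order.
- puck: another holder, not to be touched: body 42 mm diameter, 26 mm high, with a 20 mm grip to 50 mm, no collar. Origin at its foot, in the tray.
- slim: another holder, not to be touched: foot 32 mm diameter, rod 18 mm diameter, 70 mm high, no collar. Origin at its foot, in the tray.
- sensorbox: orange instrument box 70 x 110 x 30 mm lying on the bench beyond the changer; leave alone.
- screwdriver: screwdriver with a red handle, about 0.2 m long, lying on the bench between the tray and the changer; leave alone.
There are look-alikes about, which are no part of the job. What is shaped like the holder but green or turquoise is not meant.

How it is judged:
By the outcome, as a careful person would: the job done as asked, in the order asked, and still so for the second after the job is handed in, with the robot touching nothing.
It also fails if it takes over 64 s, if anything falls off the work surface, if the arm or the gripper's body presses on something with over 40 N, if the wrist force passes 120 N, or if a joint passes its speed limit or range.

ROBOT

A 6-joint arm with a two-finger parallel gripper is mounted at the origin on the work surface. World frame = base frame: x ahead of the robot, y to its left, z up, the work surface at z = 0. Lengths are in mm, angles in rad, forces in N, time in s.
With the tool pointing down it reaches from about 375 to 900 mm from the base axis. Payload 3.1 kg.
Tool frame: the origin (TCP) lies midway between the tips of the shut fingers; the grasp point (between the pads) lies 19 mm behind it; z points along the fingers, y is the line along which they close (so a half turn about z gives the same grasp; the last joint's range is limited). The gripper opens to 87 mm and grips with 3 to 60 N. Pads are 19 mm wide; open, the fingers measure 117 mm over their backs; the gripper's body (75 mm by 190 mm) begins 51 mm behind the grasp point.
Start: joints at [-1.288, 0.527, 1.433, -0, 1.181, -0.178], TCP at [278.493, -559.498, 222.548] pointing down, gripper open.
Joint ranges: [-3.08, 3.08], [-0.75, 2.2], [0.22, 2.44], [-1.43, 4.57], [0, 2.65], [-2.85, 2.85]. Speed limits (rad/s): [2.79, 2.79, 3.14, 3.14, 3.14, 3.14].

INTERFACE

Orientations are given as a unit quaternion [w, x, y, z].
In Python, from rig import state, capture, job_done gives the robot as it stands.
- The arm moves only by the tool servo_tool, never from a script. Its arguments are lists of equal length, an entry for each row: "dp": the shift along the tool's x, y, z normalised to -1 to 1, where 1 is 0.5 m, a list of three; "roll": the turn about the tool's z normalised to -1 to 1, where 1 is 180 degrees; "jaw": the opening, from 0 (shut) to 1 (fully open). In form: {"dp": [[tx, ty, tz], ...], "roll": [roll, ...], "jaw": [jaw, ...]}. A call has 1 to 20 rows; each row is the pose to reach, as a shift and turn from the pose commanded when the call began, along the tool's axes at that moment, turning the shorter way round; what a row does not reach only later rows make up. A row lasts 1/10 s, in which the tool goes at most 50 mm and 8.59 degrees, less where a joint would pass 70% of its speed; a pose out of reach is approached as far as the arm can. A call with a number of a shift or a turn outside -1 to 1 is refused whole. A call with a gripper value outside its range is refused whole. The fingers move at their own pace and stop on an object; the grip force is fixed at half the most. Time passes only in rows, so rows that repeat a pose let the fingers close. It gives the time, the measured TCP pose, the force, the opening and the grip force at its end, in the units of the state.
- state(): the state, without advancing time (a new reading comes with each control period).
- capture(name): name is "scene" or "top"; returns a dict with "pixels" (384x512x3 uint8, red, green, blue), "intrinsics" (3x3 intrinsics, pixels), "world_to_cam" (4x4, takes a point from world to camera coordinates). Camera axes: x right, y down, z forward; pixel columns grow to the right and rows downward; lengths in mm; the calibration is good to about 2 mm. A picture is of the moment at which its call begins. There is no depth.
- job_done(): hands the job in; it is judged then, once.
The state is a dict: "clock": time; "qpos": joint angles; "qd": joint speeds; "effort": joint torques, N m; "tool_pos": TCP position; "orientation": TCP orientation; "force": force on the tool from outside, world axes, zero at the start; "wrist_torque": the same for the moment, N m; "opening": finger opening in mm; "grip_force": force on a finger pad.
Only numpy, scipy, OpenCV 4.12 (cv2) and the standard library are available. Lean on these libraries where they do the work, as an engineer would, in place of code of your own. Each camera call takes 0.05 s, during which the arm holds its last target. There are 200 camera calls.

## Working session

There is one attempt and no reset: what is moved stays moved. The work goes in short steps, Python scripts to look and compute and a tool call to move; the robot and the scene stay as the last step left them, time stands still between calls to the robot, and variables do not carry over. Pictures are saved under pics/ and viewed, at most 10 in all, crops included, and the job is handed in when it is done.

Besides the shell and the picture viewer there is one more tool, called after "Call:" as name([rows], argument=value, ...), one row to a line, values as JSON. servo_tool: Moves the arm, as the interface text tells. Scaled input: -1 to 1 covers 0.5 m each way for a shift and 180 degrees each way for a turn. Its arguments: {"type":"object","properties":{"dp":{"type":"array"},"roll":{"type":"array"},"jaw":{"type":"array"}},"required":["dp","roll","jaw"]}

```bash
mkdir -p pics; cat > h.py <<'E'
import numpy as np, cv2
from rig import state, capture, job_done
def shot(n,f):
    c=capture(n); cv2.imwrite('pics/'+f+'.png',c['pixels'][:,:,::-1]); np.savez('pics/'+f+'.npz',**c); return c
def load(f): return dict(np.load('pics/'+f+'.npz'))
def ray(c,u,v,z):
    K=c['intrinsics'];T=c['world_to_cam'];R=T[:3,:3];o=-R.T@T[:3,3]
    d=R.T@np.linalg.inv(K)@np.array([u,v,1.]); return o+d*(z-o[2])/d[2]
def proj(c,p):
    q=c['world_to_cam']@np.append(p,1.); q=c['intrinsics']@q[:3]; return q[:2]/q[2]
E
python3 - <<'E'
from h import *
a=shot('scene','s0');b=shot('top','t0')
for c in(a,b):
    T=c['world_to_cam'];print(-T[:3,:3].T@T[:3,3],c['intrinsics'][0,0])
s=state();print(s)
im=np.vstack([a['pixels'],b['pixels']]) if 0 else np.hstack([a['pixels'],b['pixels']])
cv2.imwrite('pics/both.png',cv2.resize(im[:,:,::-1],(800,300),interpolation=cv2.INTER_AREA))
cv2.imwrite('pics/t0b.png',cv2.resize(b['pixels'][:,:,::-1],(800,600),interpolation=cv2.INTER_CUBIC))
cv2.imwrite('pics/s0b.png',cv2.resize(a['pixels'][:,:,::-1],(800,600),interpolation=cv2.INTER_CUBIC))
E
```

```text
[1184.90138406 -459.96761017  690.08067565] 350.6009584695659
[448.08365887 -68.5888631  949.99515968] 370.79078731076214
{'clock': 0.1, 'qpos': array([-1.28754706e+00,  5.28369333e-01,  1.43375281e+00, -3.23350047e-05,
        1.18142309e+00, -1.78495525e-01]), 'qd': array([ 0.00311545, -0.00253655, -0.00220906,  0.00139147, -0.00164589,
        0.00246623]), 'effort': array([-8.58363746e-04, -4.40985453e+01, -1.77150428e+01,  6.34462922e-02,
        5.33335574e-02, -4.92866479e-05]), 'tool_pos': array([ 278.27854167, -558.89751902,  221.67867167]), 'orientation': array([-9.74166886e-04,  9.73465266e-01,  2.28832739e-01, -6.60423743e-05]), 'force': array([-0.29225334,  0.43001493,  0.80595016]), 'wrist_torque': array([ 0.00097009, -0.02323714, -0.02909462]), 'grip_force': 0.0, 'opening': 86.95273037118255}
```

View pics/t0b.png

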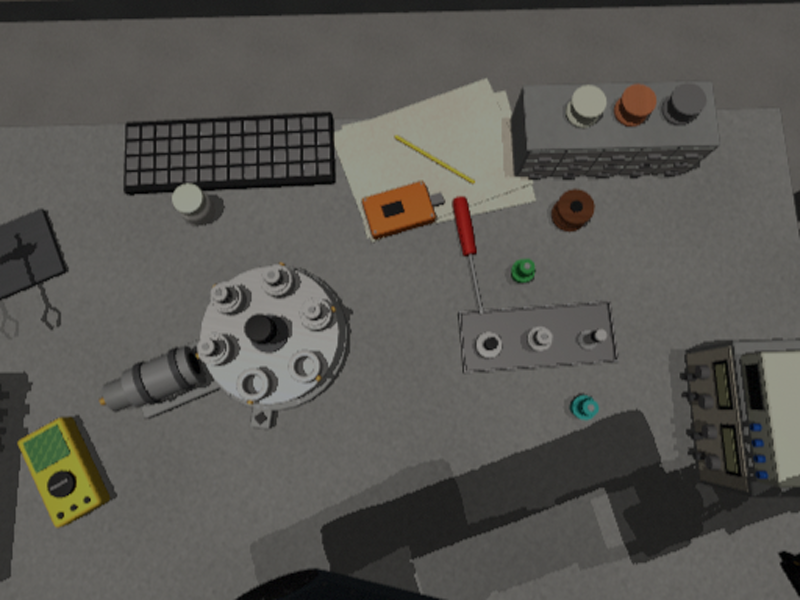

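View pics/s0b.png

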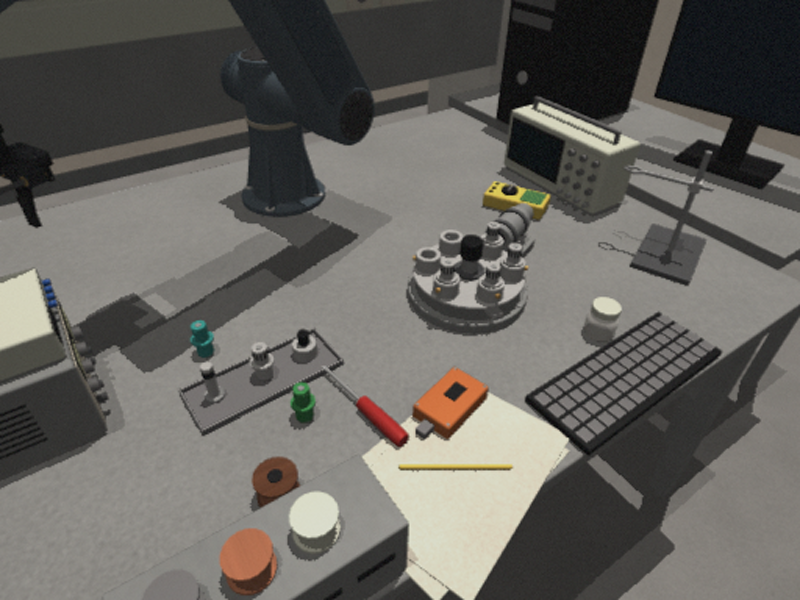

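Top view: the changer is at about (265,335), the mark at (263,415), and the empty cups at (255,382) and (307,365). Lookalikes (top-view px):
- tray left (488,344), dark grip on a wide body: puck
- tray middle (540,338), collar and grip: the holder
- tray right (597,337), thin rod: slim
- green (523,270) and turquoise (585,405): not meant
- white jar (190,205) and the four loaded holders: not meant

I choose the middle one and check it in a crop.

```bash
python3 - <<'E'
from h import *
a=load('s0')['pixels'][:,:,::-1];b=load('t0')['pixels'][:,:,::-1]
def cr(im,x,y,w,h,s): 
    r=cv2.resize(im[y:y+h,x:x+w],(w*s,h*s),interpolation=cv2.INTER_CUBIC)
    return cv2.convertScaleAbs(r,alpha=1.3)
# each 400x300
A=cr(a,110,205,100,75,4);B=cr(b,290,185,100,75,4)
C=cr(b,120,165,100,75,4)
D=cr(b,120,218,100,75,4)
cv2.imwrite('pics/crop1.png',np.vstack([np.hstack([A,B]),np.hstack([C,D])]))
E
```

```text
(no output)
```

View pics/crop1.png

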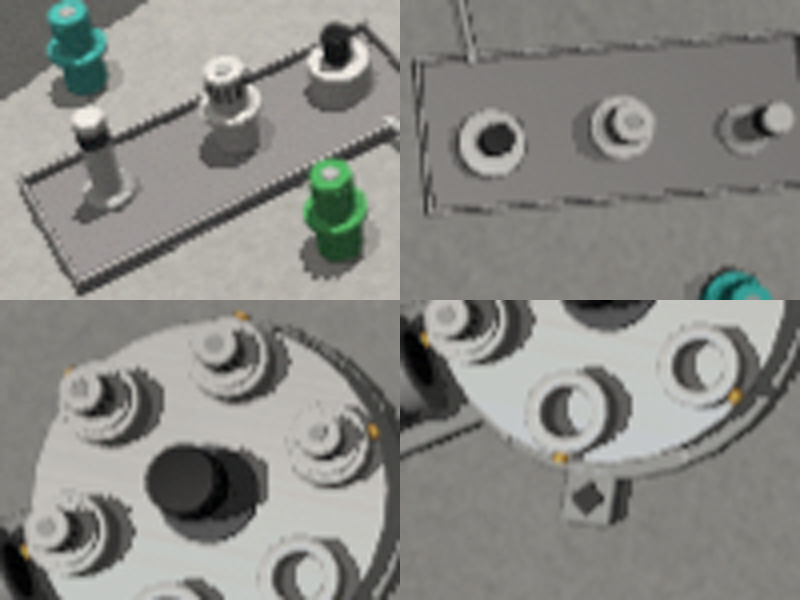

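The crop confirms it: the middle one is bare aluminium with a collar and ribbed grip, the same as the carousel's holders. Now I measure.

```bash
cat >> h.py <<'E'
def tri(cs,uvs):
    A=np.zeros((3,3));b=np.zeros(3)
    for c,(u,v) in zip(cs,uvs):
        K=c['intrinsics'];T=c['world_to_cam'];R=T[:3,:3];o=-R.T@T[:3,3]
        d=R.T@np.linalg.inv(K)@np.array([u,v,1.]);d/=np.linalg.norm(d);P=np.eye(3)-np.outer(d,d);A+=P;b+=P@o
    p=np.linalg.solve(A,b); return p,[proj(c,p)-uv for c,uv in zip(cs,uvs)]
def blobs(m,amin=2):
    n,l,s,c=cv2.connectedComponentsWithStats(m.astype(np.uint8)); return [(s[i,4],np.round(c[i],1),s[i,:4]) for i in range(1,n) if s[i,4]>=amin]
E
python3 - <<'E'
from h import *
np.set_printoptions(precision=1,suppress=True)
for f,box in(('t0',(110,160,120,120)),('s0',(255,140,90,75))):
    c=load(f);x,y,w,h=box;p=c['pixels'][y:y+h,x:x+w]
    hsv=cv2.cvtColor(p,cv2.COLOR_RGB2HSV)
    m=(hsv[...,0]<28)&(hsv[...,0]>8)&(hsv[...,1]>110)&(hsv[...,2]>90)
    print(f,'orange',[(a,q+[x,y]) for a,q,_ in blobs(m,1)])
    m=(p.max(2)<55); print('dark',[(a,q+[x,y],s) for a,q,s in blobs(m,12)])
# holder: bright contour in the top view
c=load('t0');g=cv2.cvtColor(c['pixels'],cv2.COLOR_RGB2GRAY)
np.set_printoptions(linewidth=250)
print(g[205:230,333:360])
c=load('s0');g=cv2.cvtColor(c['pixels'],cv2.COLOR_RGB2GRAY)
print(g[216:246,155:180])
E
```

```text
t0 orange [(np.int32(4), array([180. , 168.5])), (np.int32(6), array([212.8, 197. ])), (np.int32(3), array([125.7, 227.3])), (np.int32(8), array([203. , 241.5])), (np.int32(4), array([159.5, 257. ]))]
dark [(np.int32(26), array([178.2, 179. ]), array([64, 14,  8,  9], dtype=int32)), (np.int32(37), array([185.1, 184.4]), array([68, 16, 11, 14], dtype=int32)), (np.int32(230), array([217.5, 210.5]), array([94, 21, 22, 72], dtype=int32)), (np.int32(36), array([145.7, 189.6]), array([31, 24,  8, 10], dtype=int32)), (np.int32(52), array([153.8, 194.3]), array([36, 25, 12, 16], dtype=int32)), (np.int32(13), array([203.5, 201.5]), array([90, 37,  6,  8], dtype=int32)), (np.int32(445), array([170.6, 210.9]), array([47, 42, 28, 19], dtype=int32)), (np.int32(13), array([209.9, 206.8]), array([96, 42,  7,  9], dtype=int32)), (np.int32(52), array([146.8, 224.8]), array([32, 56,  8, 17], dtype=int32)), (np.int32(36), array([137.7, 222.8]), array([24, 58,  7, 10], dtype=int32)), (np.int32(27), array([111.2, 227.5]), array([ 0, 63,  4, 13], dtype=int32)), (np.int32(343), array([123.1, 239. ]), array
[... 6842 characters left out ...]
 110  74  66  64  68  68  67  69  67  68  68  66  64  62  71  99  99 102 113 118]
 [117 117 118 116 118 107  63  64  60  66  68  68  66  65  65  66  66  63  64  70 100 100 103 118 116]
 [118 114 116 115 108  74  64  60  61  60  67  68  67  71  68  66  68  65  60  64 100 100 103 118 119]
 [117 116 117 119 105  62  63  62  64  61  61  66  67  68  66  65  63  53  62  94 100 103 115 117 118]
 [117 118 118 117 109  64  62  60  61  60  60  56  58  57  56  53  50  45  64 103 115 116 120 120 116]
 [117 118 117 119 106  60  62  60  61  62  61  58  62  58  50  61  60  76 109 115 117 119 117 118 116]
 [116 116 116 117 115  98  60  63  59  61  59  60  62  61  61  63  76 111 118 117 116 119 118 117 118]]
```

```bash
python3 - <<'E'
from h import *
from scipy.optimize import least_squares
np.set_printoptions(precision=2,suppress=True)
t=load('t0');s=load('s0')
def ref(c,u,v,r=3):
    u0,v0=int(round(u)),int(round(v));p=c['pixels'][v0-r:v0+r+1,u0-r:u0+r+1].astype(float)
    w=np.clip(p[...,0]-p[...,2]-25,0,None);Y,X=np.mgrid[-r:r+1,-r:r+1];return np.array([u0+(w*X).sum()/w.sum(),v0+(w*Y).sum()/w.sum()])
td=[(180,168.5),(212.8,197),(203,241.5),(159.5,257),(125.7,227.3),(137,183)]
td=[ref(t,*q) for q in td]
sd={2:(265,164.5),1:(280,184.5),0:(317.8,188.4),5:(336.5,171)}
sd={k:ref(s,*q) for k,q in sd.items()}
print(np.array(td));print(sd)
for k in sd: p,e=tri((t,s),(td[k],sd[k]));print(k,p,e)
# idx 3 = load, idx k at th + (3-k)*60deg... clockwise image = decreasing angle seen from above
def pts(q):
    cx,cy,z,R,th=q;return [np.array([cx+R*np.cos(th-np.pi/3*(k-3)),cy+R*np.sin(th-np.pi/3*(k-3)),z]) for k in range(6)]
def f(q):
    P=pts(q);o=[0,0]
    q=[];
    for k in range(6): q+=list(proj(t,P[k])-td[k])
    for k in sd: q+=list(proj(s,P[k])-sd[k])
    return np.array(q)
p0=ray(t,166.5,212,55)
r=least_squares(f,[p0[0],p0[1],45,112,np.pi],loss='soft_l1');print('dots',r.x,np.degrees(r.x[4]),r.fun)
cx,cy,z,R,th=r.x
print('knob tri',tri((t,s),((166.3,210.5),(301.3,154.5))))
m=ray(t,166.7,267.1,24);print('mark z?',m,ray(t,166.7,267.1,10),ray(t,166.7,267.1,40), 'ang',[np.degrees(np.arctan2(*(ray(t,166.7,267.1,zz)[:2]-[cx,cy])[::-1])) for zz in(10,24,40)])
print('cup est',cx+80*np.cos(th),cy+80*np.sin(th))
for zz in(74,82,90): print('cup rim ray',zz,ray(t,163,246,zz), 'slot px',proj(t,[cx+80*np.cos(th),cy+80*np.sin(th),zz]),'knob',proj(t,[cx,cy,zz+40]),proj(s,[cx,cy,zz+40]))
print('holder collar',ray(t,345.5,216.3,37),'grip',ray(t,348,215.2,67),tri((t,s),((348.0,215.2),(165.6,222.0))))
print('tray dir', ray(t,312,220,3),ray(t,382,216,3))
E
```

```text
[[179.96 168.53]
 [212.83 197.24]
 [203.32 241.52]
 [159.54 256.98]
 [125.74 227.33]
 [136.65 182.3 ]]
{2: array([264.65, 164.12]), 1: array([280.14, 184.66]), 0: array([318.01, 188.56]), 5: array([336.46, 170.64])}
2 [491.16  55.36  78.86] [array([0.45, 0.25]), array([ 0.39, -0.06])]
1 [595.73  33.37  79.25] [array([0.14, 0.08]), array([ 0.14, -0.02])]
0 [667.28 111.52  79.62] [array([0.52, 0.34]), array([ 0.53, -0.12])]
5 [635.2  214.04  80.4 ] [array([0.87, 0.57]), array([ 0.81, -0.23])]
dots [563.03 135.36  79.44 107.37   2.93] 167.81641926407855 [ 0.05  0.09  0.23  0.    0.23  0.34 -0.12  0.27  0.49 -0.36  0.63  0.69
  0.47 -0.3   0.1  -0.02  1.01 -0.08  0.95 -0.07]
knob tri (array([560.76, 133.14, 124.12]), [array([-0.01, -0.01]), array([-0.01,  0.  ])])
mark z? [434.47 154.07  24.  ] [434.26 157.44  10.  ] [434.7  150.22  40.  ] ang [np.float64(170.26979704210098), np.float64(171.7178383065684), np.float64(173.39153410388892)]
cup est 484.8337807768705 152.23872811407944
cup rim ray 74 [483.93 151.58  74.  ] slot px [162.73 245.62] knob [166.41 210.1 ] [302.04 157.53]
cup rim ray 82 [483.61 149.57  82.  ] slot px [161.86 245.49] knob [165.55 209.64] [302.31 155.25]
cup rim ray 90 [483.28 147.56  90.  ] slot px [160.98 245.37] knob [164.67 209.17] [302.58 152.94]
holder collar [ 547.07 -288.99   37.  ] grip [ 546.31 -287.89   67.  ] (array([ 546.28, -287.98,   66.97]), [array([0.03, 0.01]), array([0.03, 0.  ])])
tray dir [ 543.4  -210.94    3.  ] [ 549.2  -390.63    3.  ]
```

Call:
servo_tool([
  [0,0,-0.1],
  [0,0,-0.155],
  [0.721,-0.247,-0.155],
  [0.721,-0.247,-0.155],
  [0.721,-0.247,-0.155],
  [0.721,-0.247,-0.155],
  [0.721,-0.247,-0.155],
  [0.721,-0.247,-0.155],
  [0.721,-0.247,-0.155],
  [0.721,-0.247,-0.155],
  [0.721,-0.247,-0.155],
  [0.721,-0.247,-0.155],
  [0.721,-0.247,0.125],
  [0.721,-0.247,0.125],
  [0.721,-0.247,0.125],
  [0.721,-0.247,0.125],
  [0.721,-0.247,0.125],
  [0.721,-0.247,0.125],
], roll=[0,0,0,0,0,0,0,0,0,0,0,0,0,0,0,0,0,0], jaw=[0.69,0.69,0.69,0.69,0.69,0.69,0.69,0.69,0.69,0.69,0.69,0.69,0.69,0.69,0.69,0.69,0.69,0.69])

```text
clock: 1.9
tool_pos: [547.4, -290.4, 162.7]
orientation: [0.002, 0.974, 0.228, 0.002]
force: [0.4, -1.0, 0.8]
opening: 60.0
grip_force: 0.0
```

```bash
cat >> h.py <<'E'
def st():
    s=state();w,x,y,z=s['orientation'];yaw=np.degrees(2*np.arctan2(y,x))
    print('t',s['clock'],'tcp',np.round(s['tool_pos'],2),'yaw',round(yaw,2),'F',np.round(s['force'],2),'tau',np.round(s['wrist_torque'],3),'open',round(s['opening'],2),'grip',round(s['grip_force'],1),'q6',round(s['qpos'][5],3));return s,yaw
def go(tgt,yaw=None):  # dp toward tgt from the measured pose
    s,yw=st();a=np.radians(yw);d=np.array(tgt)-s['tool_pos'];x=np.array([np.cos(a),np.sin(a)]);y=np.array([np.sin(a),-np.cos(a)])
    r=np.array([d[:2]@x,d[:2]@y,-d[2]]);print('tool mm',np.round(r,2),'dp',np.round(r/500,4))
E
python3 -c "
from h import *
go([546.3,-288,40])"
```

```text
t 1.9 tcp [ 547.43 -290.36  162.7 ] yaw 26.39 F [ 0.43 -1.04  0.84] tau [-0.01  -0.03   0.028] open 60.0 grip 0.0 q6 0.443
tool mm [ 4.000e-02 -2.610e+00  1.227e+02] dp [ 1.000e-04 -5.200e-03  2.454e-01]
```

Call:
servo_tool([
  [0,0,0],
  [0,0,0.1],
  [0,0,0.18],
  [0,0,0.22],
  [0,0,0.238],
  [0,0,0.238],
  [0,0,0.238],
], roll=[0,0,0,0,0,0,0], jaw=[0.69,0.69,0.69,0.69,0.69,0.69,0.69])

```text
clock: 2.6
tool_pos: [547.5, -289.3, 42.9]
orientation: [0.001, 0.973, 0.229, 0.001]
force: [0.7, 0.3, -0.1]
opening: 59.9
grip_force: 0.0
```

```bash
python3 - <<'E'
from h import *
go([546.3,-288,40])
a=shot('scene','s1');b=shot('top','t1')
a=a['pixels'][:,:,::-1];b=b['pixels'][:,:,::-1]
f=lambda im,x,y:cv2.convertScaleAbs(cv2.resize(im[y:y+100,x:x+100],(400,400),interpolation=cv2.INTER_CUBIC),alpha=1.4)
cv2.imwrite('pics/c2.png',np.hstack([f(a,115,170),f(b,295,165)]))
E
```

```text
t 2.6 tcp [ 547.52 -289.29   42.88] yaw 26.46 F [ 0.69  0.26 -0.06] tau [-0.01  -0.017  0.01 ] open 59.88 grip 0.0 q6 0.443
tool mm [-0.52 -1.7   2.88] dp [-0.001  -0.0034  0.0058]
```

View pics/c2.png

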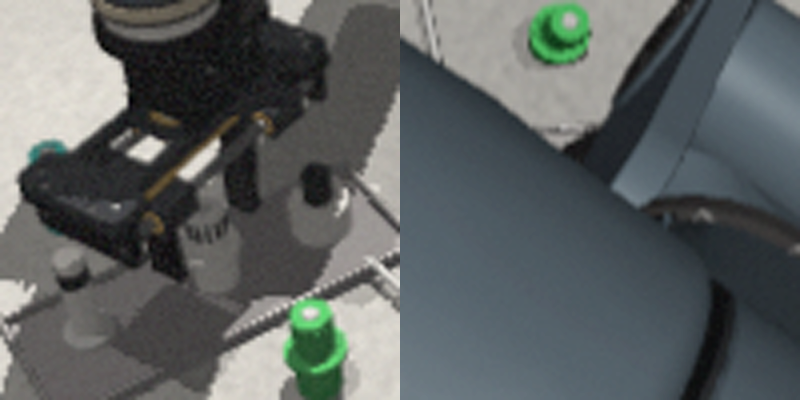

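Scene crop: the fingers straddle the ribbed grip (crop ~(210,230)) and clear the slim (75,290) and the puck (318,200). The arm hides the top view. I close now.

Call:
servo_tool([
  [-0.001,-0.003,0.003],
  [-0.001,-0.003,0.003],
  [-0.001,-0.003,0.003],
  [-0.001,-0.003,0.003],
  [-0.001,-0.003,0.003],
  [-0.001,-0.003,0.003],
  [-0.001,-0.003,0.003],
  [-0.001,-0.003,0.003],
  [-0.001,-0.003,0.003],
  [-0.001,-0.003,0.003],
], roll=[0,0,0,0,0,0,0,0,0,0], jaw=[0.69,0.69,0.5,0.4,0.25,0.2,0.2,0.2,0.2,0.2])

```text
clock: 3.7
tool_pos: [545.1, -287.2, 39.5]
orientation: [-0.0, 0.973, 0.229, -0.0]
force: [-0.1, -0.2, -0.9]
opening: 23.4
grip_force: 29.8
```

```bash
python3 -c "
from h import *
go([546.3,-288,40])"
```

```text
t 3.7 tcp [ 545.07 -287.21   39.45] yaw 26.46 F [-0.14 -0.24 -0.95] tau [ 0.013 -0.031 -0.061] open 23.37 grip 29.8 q6 0.443
tool mm [ 0.75  1.26 -0.55] dp [ 0.0015  0.0025 -0.0011]
```

Call:
servo_tool([
  [0,0,-0.03],
  [0,0,-0.1],
  [0,0,-0.2],
  [0,0,-0.3],
  [0.05,-0.15,-0.3],
  [0.28,-0.84,-0.3],
  [0.28,-0.84,-0.3],
  [0.28,-0.84,-0.3],
  [0.28,-0.84,-0.3],
  [0.28,-0.84,-0.3],
  [0.28,-0.84,-0.3],
  [0.28,-0.84,-0.3],
  [0.28,-0.84,-0.3],
  [0.28,-0.84,-0.3],
  [0.28,-0.84,-0.3],
  [0.28,-0.84,-0.3],
  [0.28,-0.84,-0.3],
], roll=[0,0,0,0,0,0,0,0,0,0,0,0,0,0,0,0,0], jaw=[0.2,0.2,0.2,0.2,0.2,0.2,0.2,0.2,0.2,0.2,0.2,0.2,0.2,0.2,0.2,0.2,0.2])

```text
clock: 5.4
tool_pos: [483.7, 149.9, 189.8]
orientation: [0.0, 0.974, 0.228, 0.0]
force: [0.7, -1.2, -1.1]
opening: 23.6
grip_force: 29.8
```

```bash
python3 - <<'E'
from h import *
go([484.8,152.2,140])
a=shot('scene','s2');b=shot('top','t2')
a=a['pixels'][:,:,::-1];b=b['pixels'][:,:,::-1]
f=lambda im,x,y:cv2.convertScaleAbs(cv2.resize(im[y:y+100,x:x+100],(400,400),interpolation=cv2.INTER_CUBIC),alpha=1.4)
cv2.imwrite('pics/c3.png',np.hstack([f(a,240,105),f(b,115,180)]))
E
```

```text
t 5.4 tcp [483.73 149.89 189.82] yaw 26.34 F [ 0.74 -1.2  -1.08] tau [-0.004 -0.018  0.062] open 23.57 grip 29.8 q6 1.191
tool mm [ 1.98 -1.59 49.82] dp [ 0.004  -0.0032  0.0996]
```

View pics/c3.png

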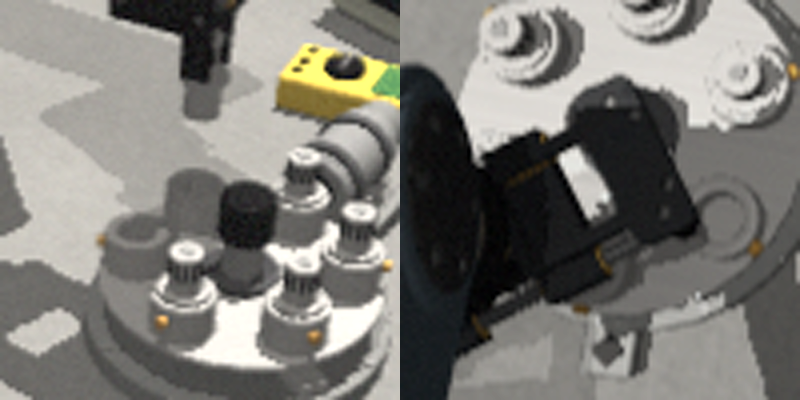

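Scene crop: the gripped holder is at (205,95) above the load cup (195,190), in shadow. The top crop shows the cup hidden by the hand and the mark at (608,350). The tops of the four loaded holders give me the rim height (rim + 34) and the angle.

```bash
python3 - <<'E'
from h import *
from scipy.optimize import least_squares
np.set_printoptions(precision=2,suppress=True)
t=load('t0');s=load('s0')
T={1:(200,198.8),0:(173,176.3),5:(141.75,187),4:(132.5,222.5)}
S={1:(286.75,167.5),0:(315.75,171.3),5:(329.5,158),4:(315.75,144.3)}
for k in T: print(k,*tri((t,s),(T[k],S[k])))
def f(q,full=0):
    cx,cy,z,th=q;o=[]
    for k in T:
        a=th-np.pi/3*(k-3);p=[cx+80*np.cos(a),cy+80*np.sin(a),z]
        o+=list(proj(t,p)-T[k])+list(proj(s,p)-S[k])
    return np.array(o)
r=least_squares(f,[562,134,118,2.93]);cx,cy,z,th=r.x
print(r.x,np.degrees(th),'rim',z-34,'cup',cx+80*np.cos(th),cy+80*np.sin(th));print(r.fun)
# rim circle predictions in scene for the two empty cups
for z in (80,84,88,92):
  for k in(2,3):
    a=th-np.pi/3*(k-3);c0=[cx+80*np.cos(a),cy+80*np.sin(a)]
    P=np.array([proj(s,[c0[0]+24*np.cos(b),c0[1]+24*np.sin(b),z]) for b in np.linspace(0,6.28,60)])
    print(z,k,'x',P[:,0].min(),P[:,0].max(),'y',P[:,1].min(),P[:,1].max())
im=cv2.cvtColor(s['pixels'],cv2.COLOR_RGB2GRAY);
np.set_printoptions(linewidth=250)
print(im[144:176,262:298])
E
```

```text
1 [586.31  58.56 122.35] [array([-0.38, -0.23]), array([-0.36,  0.07])]
0 [640.07 120.01 118.27] [array([0.23, 0.15]), array([ 0.22, -0.05])]
5 [616.74 191.05 122.25] [array([-0.24, -0.16]), array([-0.22,  0.06])]
4 [536.5  210.39 119.46] [array([-0.27, -0.17]), array([-0.23,  0.06])]
[561.93 134.18 120.44   2.93] 168.11735571003277 rim 86.43510187284349 cup 483.64005607790926 150.65227758292667
[-0.07 -0.31 -0.41  0.76  1.02 -0.14 -0.28 -0.39 -1.19  0.63  0.03  0.06
 -0.33 -0.46 -0.11 -0.11]
80 2 x 265.64942208979664 281.6334181772548 y 159.9749083968665 169.26065390509157
80 3 x 280.768671752243 296.069513625522 y 148.85889343984232 157.34116678296448
84 2 x 265.6928122397972 281.7154695048676 y 158.8914666829521 168.1610852093677
84 3 x 280.8449576681159 296.18138758701167 y 147.7980551638187 156.26382816546746
88 2 x 265.7364122622519 281.79791818064865 y 157.80287017885252 167.05609642392963
88 3 x 280.92159598682724 296.2937798751985 y 146.73239291818905 155.18142204135552
92 2 x 265.7802236835404 281.88076709794757 y 156.70908200871568 165.94564737399386
92 3 x 280.99858915591795 296.40669410065976 y 145.66187372378005 154.09391257209074
[[140 138 144 ... 135 136 135]
 [140 142 139 ... 136 136 136]
 [143 141 141 ... 135 136 136]
 ...
 [140 134 103 ...  45  50  62]
 [140 130 128 ...  44  45  52]
 [139 135 142 ...  44  47  46]]
```

Call:
servo_tool([
  [0.002,-0.002,0.06],
  [0.002,-0.002,0.1],
  [0.002,-0.002,0.12],
  [0.002,-0.002,0.12],
  [0.002,-0.002,0.12],
], roll=[0,0,0,0,0], jaw=[0.2,0.2,0.2,0.2,0.2])

```text
clock: 6.0
tool_pos: [484.4, 152.2, 129.9]
orientation: [0.0, 0.974, 0.228, 0.0]
force: [0.1, -0.2, -1.2]
opening: 23.0
grip_force: 29.8
```

```bash
python3 - <<'E'
from h import *
np.set_printoptions(precision=2,suppress=True)
go([484.2,151.4,123])
s=state();p=s['tool_pos']
a=shot('scene','s3');b=shot('top','t3')
print('expected collar-top, foot px',proj(a,[p[0],p[1],p[2]-2.5]),proj(a,[p[0],p[1],p[2]-36.5]))
print('cup rim px',proj(a,[484.2,151.4,86.4]))
a=a['pixels'][:,:,::-1];b=b['pixels'][:,:,::-1]
f=lambda im,x,y,w,s:cv2.convertScaleAbs(cv2.resize(im[y:y+w,x:x+w],(w*s,w*s),interpolation=cv2.INTER_CUBIC),alpha=1.6)
cv2.imwrite('pics/c4.png',np.hstack([f(a,263,120,50,8),f(b,140,220,50,8)]))
E
```

```text
t 6.0 tcp [484.35 152.19 129.91] yaw 26.41 F [ 0.14 -0.22 -1.2 ] tau [-0.01  0.01 -0.03] open 23.02 grip 29.8 q6 1.194
tool mm [-0.49  0.64  6.91] dp [-0.    0.    0.01]
expected collar-top, foot px [290.1  139.99] [289.26 149.39]
cup rim px [288.86 151.33]
```

View pics/c4.png

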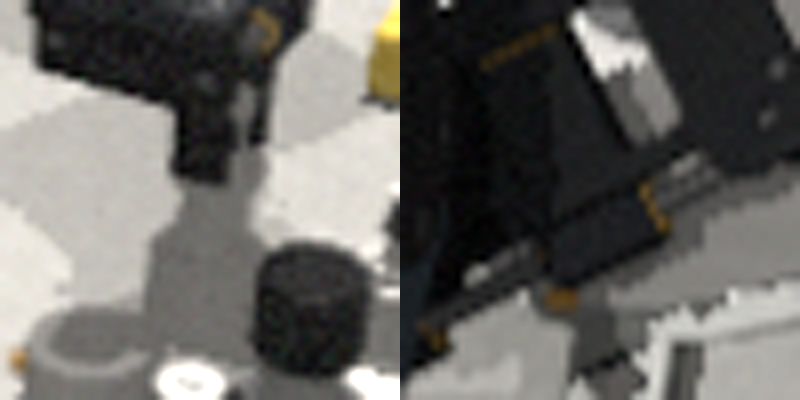

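Scene crop: the holder body spans x 178–255, with the cup below it spanning roughly 146–265. The holder looks right of the cup by under 1 px. I measure those edges numerically.

```bash
python3 - <<'E'
from h import *
np.set_printoptions(linewidth=250)
a=load('s3')['pixels'].astype(int).sum(2)//3
print('cols',np.arange(276,304))
for r in range(136,168): print(r,a[r,276:304])
E
```

```text
cols [276 277 278 279 280 281 282 283 284 285 286 287 288 289 290 291 292 293 294 295 296 297 298 299 300 301 302 303]
136 [118 120 119 118 116 118 118 113  83  10  11  22  18  16  17  13  32  49  24  27  68 117 118 117 116 115 115 115]
137 [120 121 120 118 118 116 116 112  81  18  17  14  14  10  10  13  30  51  14  22  71 116 117 118 117 115 120 131]
138 [118 118 119 121 117 118 119 113  83  11  11  20  20  17  18  20  34  58  44  70 109 115 113 121 134 134 133 136]
139 [119 118 120 120 117 115 119 111  65  12  21  23  18  21  16  32  62  64  65  74 110 134 134 132 136 137 135 138]
140 [117 118 117 119 118 120 121 112  46  16  18  11  17  11  19  37  66  65  63  71 102 139 139 138 138 137 135 136]
141 [118 119 119 119 117 119 118 111  57  15  10  14  15  13  17  40  68  65  65  74 101 138 140 139 140 138 135 136]
142 [119 118 120 118 117 117 120 115  92  56  45  26  26  21  19  43  67  68  67  78 117 138 138 140 141 139 138 137]
143 [119 118 120 121 118 119 118 118 109  82  65  61  60  51  49  56  68  68  70  94 121 139 137 137 139 137 138 138]
144 [118 119 120 118 119 118 118 117 
[... 1898 characters left out ...]
 68 68 64 66 64 68 66 69 67 68 69 69 69 66 60 39 18 16 11 15 24 17 18 23 20]
162 [68 64 63 67 67 66 65 64 66 67 66 68 68 68 68 67 69 59 34 19 17 22 18 23 17 14 19 19]
163 [67 67 68 75 66 68 65 71 86 67 66 66 66 69 67 68 66 67 54 10 16 11 21 19 15 15 14 12]
164 [65 68 83 91 90 80 66 74 95 91 90 91 86 67 66 67 66 68 62 33 21 17 20 10 20 12 10 18]
165 [ 81  93  95  96  88  70  73 102 130 138 149 148 125 106  91  83  67  66  64  54  31  23  17  12  15  11  11  22]
166 [ 95  94  88  75  69  65  93 150 173 174 164 171 172 161 125  95  91  91  86  58  50  40  29  18  16  11  18  10]
167 [ 76  74  73  66  65  73 117 177 173 145 154 156 162 180 166 111  94  85  75  66  51  53  53  50  46  43  35  41]
```

Call:
servo_tool([
  [-0.0022,0.0022,0.004],
  [-0.0022,0.0022,0.008],
  [-0.0022,0.0022,0.01],
  [-0.0022,0.0022,0.01],
], roll=[0,0,0,0], jaw=[0.2,0.2,0.2,0.2])

```text
clock: 6.5
tool_pos: [483.1, 151.1, 124.5]
orientation: [-0.0, 0.973, 0.229, -0.0]
force: [-0.4, 0.8, -1.9]
opening: 23.3
grip_force: 29.8
```

Call:
servo_tool([
  [0,0,0.001],
  [0,0,0.002],
  [0,0,0.002],
], roll=[0,0,0], jaw=[0.2,0.2,0.2])

```text
clock: 6.8
tool_pos: [483.3, 151.1, 123.6]
orientation: [-0.0, 0.973, 0.229, 0.0]
force: [-0.2, 0.3, -0.6]
opening: 23.1
grip_force: 29.8
```

Call:
servo_tool([
  [0,0,0.001],
  [0,0,0.002],
  [0,0,0.002],
], roll=[0,0,0], jaw=[0.2,0.2,0.2])

```text
clock: 7.1
tool_pos: [483.4, 151.2, 123.0]
orientation: [0.0, 0.973, 0.229, 0.0]
force: [-0.2, 0.2, 3.7]
opening: 23.0
grip_force: 29.8
```

```bash
python3 -c "
from h import *
st()"
```

```text
t 7.1 tcp [483.44 151.17 122.97] yaw 26.46 F [-0.23  0.22  3.67] tau [ 0.011  0.133 -0.041] open 23.05 grip 29.8 q6 1.191
```

Call:
servo_tool([
  [0,0,0.001],
  [0,0,0.002],
], roll=[0,0], jaw=[0.2,0.2])

```text
clock: 7.3
tool_pos: [483.1, 151.1, 121.3]
orientation: [-0.0, 0.973, 0.229, -0.0]
force: [0.2, 0.2, -0.9]
opening: 23.2
grip_force: 29.8
```

```bash
python3 -c "
from h import *
st()"
```

```text
t 7.3 tcp [483.08 151.1  121.32] yaw 26.46 F [ 0.22  0.16 -0.88] tau [ 0.118  0.013 -0.031] open 23.18 grip 29.8 q6 1.191
```

Call:
servo_tool([
  [0,0,0.002],
  [0,0,0.004],
  [0,0,0.004],
], roll=[0,0,0], jaw=[0.2,0.2,0.2])

```text
clock: 7.6
tool_pos: [483.1, 151.1, 119.2]
orientation: [-0.0, 0.973, 0.229, -0.0]
force: [0.4, 1.3, -2.0]
opening: 23.2
grip_force: 29.8
```

Call:
servo_tool([
  [0,0,0.002],
  [0,0,0.004],
  [0,0,0.004],
], roll=[0,0,0], jaw=[0.2,0.2,0.2])

```text
clock: 7.9
tool_pos: [483.1, 151.0, 117.4]
orientation: [-0.0, 0.973, 0.229, -0.0]
force: [-0.5, 1.3, -1.1]
opening: 23.4
grip_force: 29.8
```

```bash
python3 -c "
from h import *
st()"
```

```text
t 7.9 tcp [483.14 151.05 117.36] yaw 26.46 F [-0.49  1.28 -1.05] tau [0.18  0.064 0.025] open 23.39 grip 29.8 q6 1.191
```

Call:
servo_tool([
  [0.0004,-0.0008,0.004],
  [0.0004,-0.0008,0.008],
  [0.0004,-0.0008,0.011],
  [0.0004,-0.0008,0.011],
], roll=[0,0,0,0], jaw=[0.2,0.2,0.2,0.2])

```text
clock: 8.3
tool_pos: [483.4, 151.5, 112.1]
orientation: [0.0, 0.973, 0.229, 0.0]
force: [-0.2, 0.6, -0.4]
opening: 23.2
grip_force: 29.8
```

Call:
servo_tool([
  [0,0,0.004],
  [0,0,0.008],
  [0,0,0.01],
  [0,0,0.01],
], roll=[0,0,0,0], jaw=[0.2,0.2,0.2,0.2])

```text
clock: 8.7
tool_pos: [483.4, 151.5, 106.9]
orientation: [0.0, 0.973, 0.229, 0.0]
force: [0.4, 0.8, 2.3]
opening: 23.2
grip_force: 29.8
```

```bash
python3 -c "
from h import *
st()"
```

```text
t 8.7 tcp [483.43 151.49 106.92] yaw 26.46 F [0.41 0.78 2.34] tau [ 0.101 -0.067  0.008] open 23.15 grip 29.8 q6 1.192
```

Call:
servo_tool([
  [0,0,0.004],
  [0,0,0.008],
  [0,0,0.008],
], roll=[0,0,0], jaw=[0.2,0.2,0.2])

```text
clock: 9.0
tool_pos: [483.4, 151.5, 102.7]
orientation: [0.0, 0.973, 0.229, 0.0]
force: [0.9, -1.0, -0.6]
opening: 23.4
grip_force: 29.8
```

Call:
servo_tool([
  [0,0,0.004],
  [0,0,0.008],
  [0,0,0.012],
  [0,0,0.012],
], roll=[0,0,0,0], jaw=[0.2,0.2,0.2,0.2])

```text
clock: 9.4
tool_pos: [483.1, 151.4, 96.5]
orientation: [0.0, 0.973, 0.229, -0.0]
force: [1.4, 0.1, -1.2]
opening: 23.3
grip_force: 29.8
```

```bash
python3 -c "
from h import *
st()"
```

```text
t 9.4 tcp [483.11 151.37  96.45] yaw 26.47 F [ 1.35  0.08 -1.24] tau [-0.02  -0.227  0.013] open 23.26 grip 29.8 q6 1.192
```

Call:
servo_tool([
  [0,0,0.002],
  [0,0,0.004],
  [0,0,0.004],
], roll=[0,0,0], jaw=[0.2,0.2,0.2])

```text
clock: 9.7
tool_pos: [482.9, 151.5, 95.0]
orientation: [-0.0, 0.973, 0.229, -0.0]
force: [-0.6, 0.0, 1.3]
opening: 23.2
grip_force: 29.8
```

Call:
servo_tool([
  [0,0,0.002],
  [0,0,0.003],
  [0,0,0.003],
], roll=[0,0,0], jaw=[0.2,0.2,0.2])

```text
clock: 10.0
tool_pos: [482.8, 151.7, 94.5]
orientation: [-0.0, 0.973, 0.229, -0.0]
force: [-1.4, 0.5, 9.4]
opening: 23.3
grip_force: 29.8
```

```bash
python3 -c "
from h import *
st()"
```

```text
t 10.0 tcp [482.84 151.68  94.51] yaw 26.45 F [-1.4   0.53  9.42] tau [ 0.166  0.414 -0.01 ] open 23.26 grip 29.8 q6 1.192
```

Call:
servo_tool([
  [0,0,0.001],
  [0,0,0.001],
], roll=[0,0], jaw=[0.2,0.2])

```text
clock: 10.2
tool_pos: [482.8, 151.8, 94.4]
orientation: [-0.0, 0.973, 0.229, -0.0]
force: [-2.7, 0.3, 12.6]
opening: 23.1
grip_force: 29.8
```

Call:
servo_tool([
  [0,0,0.001],
  [0,0,0.001],
], roll=[0,0], jaw=[0.2,0.2])

```text
clock: 10.4
tool_pos: [482.7, 151.8, 94.1]
orientation: [-0.0, 0.973, 0.229, -0.0]
force: [-3.9, -0.1, 14.7]
opening: 23.2
grip_force: 29.9
```

```bash
python3 - <<'E'
from h import *
st()
a=shot('scene','s5')['pixels'][:,:,::-1]
f=lambda im,x,y,w,h,s:cv2.convertScaleAbs(cv2.resize(im[y:y+h,x:x+w],(w*s,h*s),interpolation=cv2.INTER_CUBIC),alpha=1.8)
cv2.imwrite('pics/c5.png',f(a,260,125,50,45,12))
E
```

```text
t 10.4 tcp [482.72 151.76  94.14] yaw 26.44 F [-3.89 -0.1  14.67] tau [ 0.202  0.704 -0.028] open 23.21 grip 29.9 q6 1.192
```

View pics/c5.png

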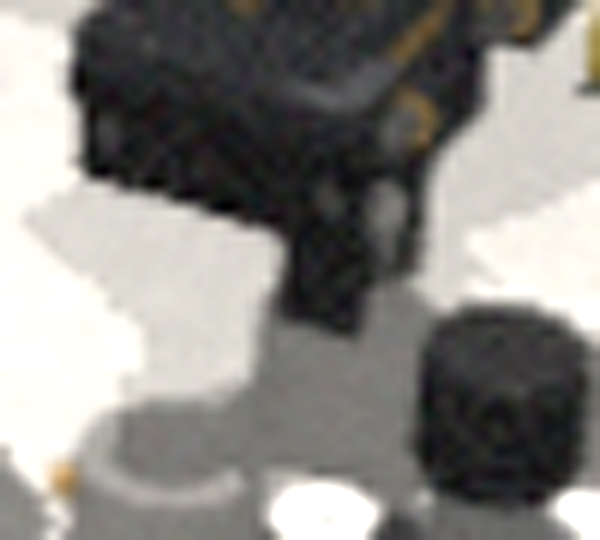

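Scene crop: the holder is deep in the cup, with the fingertips just above the collar around (330,330). The force shows −x side load, so I relieve that laterally and press a little more.

Call:
servo_tool([
  [-0.0013,-0.0006,0],
  [-0.0013,-0.0006,0],
  [-0.0013,-0.0006,0],
], roll=[0,0,0], jaw=[0.2,0.2,0.2])

```text
clock: 10.75
tool_pos: [482.7, 151.7, 94.1]
orientation: [-0.0, 0.973, 0.229, 0.001]
force: [-3.0, 0.1, 12.8]
opening: 23.5
grip_force: 29.9
```

```bash
python3 -c "
from h import *
st()"
```

```text
t 10.75 tcp [482.72 151.75  94.15] yaw 26.44 F [-2.98  0.12 12.82] tau [0.252 0.482 0.017] open 23.49 grip 29.9 q6 1.192
```

Call:
servo_tool([
  [-0.001,-0.0005,0.001],
  [-0.001,-0.0005,0.001],
], roll=[0,0], jaw=[0.2,0.2])

```text
clock: 10.95
tool_pos: [482.7, 151.8, 94.1]
orientation: [-0.0, 0.974, 0.229, 0.001]
force: [-2.1, 0.1, 15.5]
opening: 23.3
grip_force: 29.9
```

Call:
servo_tool([
  [-0.001,-0.0005,0.001],
  [-0.001,-0.0005,0.001],
], roll=[0,0], jaw=[0.2,0.2])

```text
clock: 11.15
tool_pos: [482.6, 151.8, 93.9]
orientation: [0.0, 0.973, 0.229, 0.002]
force: [-2.3, -0.2, 18.7]
opening: 23.6
grip_force: 29.9
```

```bash
python3 -c "
from h import *
st()"
```

```text
t 11.15 tcp [482.58 151.8   93.92] yaw 26.44 F [-2.29 -0.17 18.66] tau [ 0.22   0.508 -0.057] open 23.58 grip 29.9 q6 1.192
```

Call:
servo_tool([
  [0,0,0.001],
  [0,0,0.0016],
  [0,0,0.0016],
], roll=[0,0,0], jaw=[0.2,0.2,0.2])

```text
clock: 11.45
tool_pos: [482.4, 151.8, 93.7]
orientation: [0.0, 0.973, 0.229, 0.002]
force: [-3.0, 0.7, 22.4]
opening: 23.8
grip_force: 29.9
```

```bash
python3 -c "
from h import *
st()"
```

```text
t 11.45 tcp [482.44 151.82  93.67] yaw 26.45 F [-2.99  0.67 22.41] tau [ 0.152  0.669 -0.066] open 23.78 grip 29.9 q6 1.192
```

Call:
servo_tool([
  [0,0,-0.002],
  [0,0,-0.004],
  [0,0,-0.004],
  [0,0,-0.004],
  [0,0,-0.004],
  [0,0,-0.004],
  [0,0,-0.004],
  [0,0,-0.004],
  [0,0,-0.02],
  [0,0,-0.06],
  [0,0,-0.14],
  [0,0,-0.22],
  [0,0,-0.22],
  [0,0,-0.22],
], roll=[0,0,0,0,0,0,0,0,0,0,0,0,0,0], jaw=[0.2,0.2,0.35,0.5,0.57,0.57,0.57,0.57,0.57,0.57,0.57,0.57,0.57,0.57])

```text
clock: 12.85
tool_pos: [481.9, 151.5, 201.7]
orientation: [0.0, 0.973, 0.229, 0.001]
force: [-0.5, -0.2, 0.4]
opening: 49.6
grip_force: 0.0
```

```bash
python3 - <<'E'
from h import *
go([562,134.5,200])
a=shot('scene','s6')['pixels'][:,:,::-1];b=shot('top','t6')['pixels'][:,:,::-1]
f=lambda im,x,y,w,h,s:cv2.convertScaleAbs(cv2.resize(im[y:y+h,x:x+w],(w*s,h*s),interpolation=cv2.INTER_CUBIC),alpha=1.6)
cv2.imwrite('pics/c6.png',np.hstack([f(a,258,125,80,75,5),f(b,118,190,80,75,5)]))
E
```

```text
t 12.85 tcp [481.92 151.53 201.67] yaw 26.47 F [-0.45 -0.2   0.41] tau [-0.022  0.025 -0.008] open 49.63 grip 0.0 q6 1.192
tool mm [64.1  50.93  1.67] dp [0.1282 0.1019 0.0033]
```

View pics/c6.png

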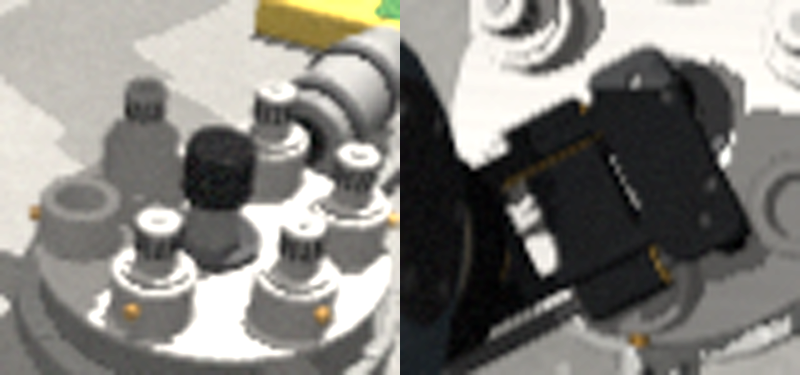

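Scene crop: the holder stands in the load cup with its top at (145,85), upright like its neighbours. I check its height against the other holders' tops.

```bash
python3 - <<'E'
from h import *
np.set_printoptions(linewidth=250,precision=2,suppress=True)
s=load('s6');a=s['pixels'].astype(int).sum(2)//3
for z in(118.4,120.4,122.4): print(z,proj(s,[483.3,151.3,z]))
for z in(86.4,): 
  for n,c in(('load',(483.3,151.3)),):
    for zz in(86.4,90.4,120.4):
      r=19 if zz<100 else 12
      P=np.array([proj(s,[c[0]+r*np.cos(b),c[1]+r*np.sin(b),zz]) for b in np.linspace(0,6.28,60)]);print(zz,P.min(0),P.max(0))
for r in range(137,170): print(r,a[r,276:298])
E
```

```text
118.4 [289.43 142.45]
120.4 [289.48 141.89]
122.4 [289.53 141.33]
86.4 [282.59 147.9 ] [294.74 154.59]
90.4 [282.67 146.83] [294.85 153.51]
120.4 [285.57 139.83] [293.39 143.98]
137 [119 119 121 118 117 116 114 116 115 117 117 120 123 137 137 138 137 137 136 136 137 138]
138 [116 117 121 118 118 119 117 119 117 117 117 117 117 124 136 135 137 135 136 137 138 137]
139 [118 117 118 118 116 115 117 119 117 117 117 117 116 117 119 124 137 137 138 138 138 139]
140 [117 118 119 118 117 119 119 121 115  98 101  95  98 108 116 116 124 137 138 136 137 138]
141 [118 118 120 120 119 119 117 102  78  72  68  67  68  76  99 134 134 136 137 135 137 137]
142 [118 118 118 117 118 117 113  89  65  64  55  58  58  63  78 112 138 137 138 139 140 137]
143 [119 119 119 120 118 120 109  70  67  63  62  63  61  65  69  92 121 122 136 138 138 137]
144 [118 118 117 116 118 115 106  57  65  68  67  65  67  63  68  90 115 116 119 124 137 137]
145 [119 120 120 118 118 118 106  53  54  52  63  57  57  53  61 102 115 115 115 116 119 124]
146 [117 120 119 119 117 117 105  35  48  35  52  43  51  36  55 100 118 117
[... 1347 characters left out ...]
0 38 19 21 10]
162 [78 85 95 93 87 71 66 66 66 68 67 68 66 68 64 66 65 61 36 16 11 14]
163 [73 72 79 96 93 85 66 67 67 67 68 67 68 65 68 67 68 66 56 12 16 14]
164 [71 70 72 87 98 89 70 65 73 85 80 66 65 65 64 67 66 63 61 32 18 20]
165 [ 73  73  73  88  95  88  65  66  68  70  70  66  74  84  66  67  65  65  82 106  16  20]
166 [ 69  74  83  94  92  84  65  65  65  67  73  99 115 115 109  88  84  75  99 103  45  39]
167 [ 89  91  93  93  83  66  63  65  64  82 131 167 169 163 165 169 157 108  77  70  56  54]
168 [ 96  91  88  74  69  63  66  65  73 117 172 174 155 153 154 160 178 161 105  58  53  57]
169 [ 75  75  73  65  67  66  66  65  64 109 181 172 142 131 136 157 179 166  94  59  55  56]
```

```bash
python3 - <<'E'
from h import *
np.set_printoptions(linewidth=250,precision=2,suppress=True)
s=load('s6')
for d in (168.1,172,174,176,178,180):
  th=np.radians(d);c=np.array([561.9+80*np.cos(th),134.2+80*np.sin(th)])
  o=[]
  for r,zz in((12,120.4),(19,90.4),(24,86.4)):
      P=np.array([proj(s,[c[0]+r*np.cos(b),c[1]+r*np.sin(b),zz]) for b in np.linspace(0,6.28,80)]);o+=[P[:,0].min(),P[:,0].max(),P[:,1].min()]
  a=th+2*np.pi/3;q=proj(s,[561.9+80*np.cos(a),134.2+80*np.sin(a),120.4])
  a=th-np.pi;q2=proj(s,[561.9+80*np.cos(a),134.2+80*np.sin(a),120.4])
  print(d,np.array(o),'h1',q,'h0',q2,c)
# same top-edge measure on all holders: first row in column where the bright/dark top begins
E
```

```text
168.1 [285.47 293.31 139.94 282.58 294.76 146.94 280.9  296.26 147.15] h1 [286.33 168.26] h0 [315.46 170.92] [483.62 150.7 ]
172 [283.9  291.75 140.3  281.03 293.23 147.3  279.35 294.73 147.51] h1 [288.01 168.96] h0 [317.16 170.45] [482.68 145.33]
174 [283.12 290.97 140.5  280.25 292.47 147.51 278.58 293.97 147.72] h1 [288.9 169.3] h0 [318.   170.19] [482.34 142.56]
176 [282.35 290.21 140.73 279.49 291.72 147.73 277.82 293.23 147.95] h1 [289.81 169.61] h0 [318.82 169.91] [482.09 139.78]
178 [281.6  289.46 140.96 278.75 290.99 147.97 277.08 292.5  148.19] h1 [290.73 169.91] h0 [319.61 169.61] [481.95 136.99]
180 [280.86 288.73 141.22 278.02 290.27 148.23 276.35 291.79 148.44] h1 [291.67 170.2 ] h0 [320.38 169.29] [481.9 134.2]
```

```bash
python3 - <<'E'
from h import *
np.set_printoptions(linewidth=250,precision=2,suppress=True)
s=load('s6');a=cv2.GaussianBlur(s['pixels'].astype(np.float32).mean(2),(1,1),0)
for d in (174.4,175.2):
 for k in (3,4,5,0,1):
  al=np.radians(d-60*(k-3));c=np.array([561.9+80*np.cos(al),134.2+80*np.sin(al)])
  P=np.array([proj(s,[c[0]+12*np.cos(b),c[1]+12*np.sin(b),120.4]) for b in np.linspace(0,6.28,80)])
  ctr=P.mean(0);print(d,k,'pred ctr',ctr,'x',P[:,0].min(),P[:,0].max(),'ymin',P[:,1].min())
  if d<175: 
    x0=int(ctr[0]);print(a[int(ctr[1])-6:int(ctr[1])+8,x0-6:x0+8].astype(int), 'from row',int(ctr[1])-6,'col',x0-6)
E
```

```text
174.4 3 pred ctr [286.92 142.65] x 282.96323071950036 290.816622566619 ymin 140.54662712462942
[[117 117 118 116 115 116 126 142 138 136 137 138 135 137]
 [117 116 114 116 115 117 117 120 123 137 137 138 137 137]
 [118 119 117 119 117 117 117 117 117 124 136 135 137 135]
 [116 115 117 119 117 117 117 117 116 117 119 124 137 137]
 [117 119 119 121 115  98 101  95  98 108 116 116 124 137]
 [119 119 117 102  78  72  68  67  68  76  99 134 134 136]
 [118 117 113  89  65  64  55  58  58  63  78 112 138 137]
 [118 120 109  70  67  63  62  63  61  65  69  92 121 122]
 [118 115 106  57  65  68  67  65  67  63  68  90 115 116]
 [118 118 106  53  54  52  63  57  57  53  61 102 115 115]
 [117 117 105  35  48  35  52  43  51  36  55 100 118 117]
 [119 121 106  28  43  43  46  45  53  37  53  99 119 118]
 [117 107  99  50  37  44  45  43  41  38  57 107 119 117]
 [104  76  72  60  54  59  46  54  55  54  64  84 110 119]] from row 136 col 280
174.4 4 pred ctr [313.1  143.32] x 309.12158920347787 317.01878922164116 ymin 141.21239976980488
[[137 139 141 140 138 135 136 137 136 138 137 137 127  61]
 
[... 3394 characters left out ...]
44  53  34  29  37  47  50]
 [118 119  32  37  38  55  41  37  50  22  35  42  44  45]
 [173 159  72  49  42  53  35  43  49  41  88 121  45  46]
 [182 166  72  61  41  52  31  43  49  58 106 153 150  67]] from row 163 col 283
175.2 3 pred ctr [286.61 142.74] x 282.65473502908463 290.5108696931471 ymin 140.6351774768863
175.2 4 pred ctr [312.76 143.21] x 308.7873558811712 316.6806890369174 ymin 141.10978824707163
175.2 5 pred ctr [329.26 156.18] x 325.0534698549621 333.40528488851356 ymin 153.850078397394
175.2 0 pred ctr [318.53 170.06] x 314.1048022001884 322.8891332904448 ymin 167.4637485522907
175.2 1 pred ctr [289.47 169.53] x 285.07608160043327 293.80846000544284 ymin 166.9352266881667
```

The holder's top is at the same height as its neighbours' within measurement, so it is home. The carousel swung in its loose click to about 175° when I let go. Next is the knob.

Call:
servo_tool([
  [0.06,0.05,0],
  [0.128,0.1025,0],
  [0.128,0.1025,0],
  [0.128,0.1025,0],
  [0.128,0.1025,0.03],
  [0.128,0.1025,0.06],
  [0.128,0.1025,0.06],
  [0.128,0.1025,0.06],
], roll=[0,0,0,0,0,0,0,0], jaw=[0.72,0.72,0.72,0.72,0.72,0.72,0.72,0.72])

```text
clock: 13.75
tool_pos: [560.0, 134.4, 170.1]
orientation: [-0.0, 0.973, 0.229, -0.001]
force: [0.4, -0.1, -0.4]
opening: 62.7
grip_force: 0.0
```

```bash
python3 - <<'E'
from h import *
go([562,134.2,97])
a=shot('scene','s7')['pixels'][:,:,::-1]
f=lambda im,x,y,w,h,s:cv2.convertScaleAbs(cv2.resize(im[y:y+h,x:x+w],(w*s,h*s),interpolation=cv2.INTER_CUBIC),alpha=1.6)
cv2.imwrite('pics/c7.png',f(a,248,105,100,90,6))
E
```

```text
t 13.75 tcp [559.96 134.35 170.05] yaw 26.48 F [ 0.39 -0.13 -0.41] tau [ 0.038  0.023 -0.051] open 62.72 grip 0.0 q6 1.15
tool mm [ 1.76  1.05 73.05] dp [0.0035 0.0021 0.1461]
```

View pics/c7.png

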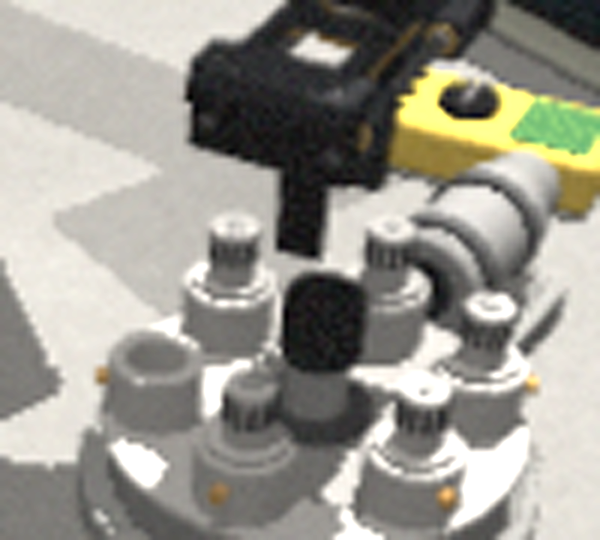

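Scene crop: the loaded holder (235,230) sits with its collar on the rim just like its neighbour (390,230). The fingers hang above the knob (322,320). I descend and grip the knob.

Call:
servo_tool([
  [0.003,0.002,0.04],
  [0.003,0.002,0.08],
  [0.003,0.002,0.11],
  [0.003,0.002,0.13],
  [0.003,0.002,0.146],
  [0.003,0.002,0.146],
  [0.003,0.002,0.146],
], roll=[0,0,0,0,0,0,0], jaw=[0.72,0.72,0.72,0.72,0.72,0.72,0.72])

```text
clock: 14.5
tool_pos: [563.7, 134.0, 98.2]
orientation: [0.0, 0.973, 0.229, 0.0]
force: [0.4, -0.1, -0.3]
opening: 62.8
grip_force: 0.0
```

Call:
servo_tool([
  [0,0,0],
  [0,0,0],
  [0,0,0],
  [0,0,0],
  [0,0,0],
  [0,0,0],
  [0,0,0],
], roll=[0,0,0,0,0,0,0], jaw=[0.6,0.52,0.47,0.4,0.4,0.4,0.4])

```text
clock: 15.2
tool_pos: [562.7, 135.4, 98.1]
orientation: [-0.001, 0.974, 0.228, -0.0]
force: [-0.9, 5.7, 3.3]
opening: 39.1
grip_force: 30.0
```

```bash
python3 -c "
from h import *
st()"
```

```text
t 15.2 tcp [562.7  135.37  98.1 ] yaw 26.41 F [-0.95  5.68  3.25] tau [ 0.904  0.249 -0.008] open 39.07 grip 30.0 q6 1.15
```

Call:
servo_tool([
  [0,-0.002,-0.0005],
  [0,-0.002,-0.0005],
  [0,-0.002,-0.0005],
  [0,-0.002,-0.0005],
  [0,-0.002,-0.0005],
], roll=[0,0.015,0.03,0.045,0.06], jaw=[0.4,0.4,0.4,0.4,0.4])

```text
clock: 15.7
tool_pos: [562.7, 135.3, 98.1]
orientation: [-0.0, 0.991, 0.136, -0.0]
force: [-0.2, 3.5, 1.6]
opening: 39.4
grip_force: 30.0
```

```bash
python3 -c "
from h import *
st()"
```

```text
t 15.7 tcp [562.68 135.31  98.09] yaw 15.61 F [-0.17  3.51  1.61] tau [0.658 0.141 0.272] open 39.4 grip 30.0 q6 1.341
```

Call:
servo_tool([
  [0,-0.0012,0],
  [0,-0.0012,0],
  [0,-0.0012,0],
  [0,-0.0012,0],
  [0,-0.0012,0],
  [0,-0.0012,0],
  [0,-0.0012,0],
  [0,-0.0012,0],
], roll=[0.02,0.04,0.06,0.08,0.1,0.12,0.14,0.14], jaw=[0.4,0.4,0.4,0.4,0.4,0.4,0.4,0.4])

```text
clock: 16.5
tool_pos: [562.7, 135.0, 98.1]
orientation: [0.0, 0.997, -0.083, -0.0]
force: [-0.0, 0.2, 2.2]
opening: 39.3
grip_force: 30.0
```

```bash
python3 -c "
from h import *
st()"
```

```text
t 16.5 tcp [562.69 135.04  98.12] yaw -9.55 F [-0.02  0.18  2.2 ] tau [ 0.093  0.156 -0.107] open 39.3 grip 30.0 q6 1.781
```

Call:
servo_tool([
  [0,0,0],
  [0,0,0],
  [0,0,0],
  [0,0,0],
  [0,0,0],
], roll=[0.02,0.04,0.06,0.08,0.08], jaw=[0.4,0.4,0.4,0.4,0.4])

```text
clock: 17.0
tool_pos: [562.6, 134.8, 98.1]
orientation: [0.0, 0.978, -0.207, -0.0]
force: [-1.3, -1.5, 2.7]
opening: 39.1
grip_force: 30.0
```

```bash
python3 -c "
from h import *
st();shot('scene','s8')"
```

```text
t 17.0 tcp [562.64 134.82  98.1 ] yaw -23.9 F [-1.26 -1.47  2.73] tau [-0.114  0.204 -0.271] open 39.12 grip 30.0 q6 2.031
```

The torque sign has flipped, so the detent is now drawing it on. I follow in small steps and feel for the stop.

Call:
servo_tool([
  [0,0,0],
  [0,0,0],
  [0,0,0],
], roll=[0.015,0.03,0.03], jaw=[0.4,0.4,0.4])

```text
clock: 17.35
tool_pos: [562.6, 134.8, 98.1]
orientation: [0.0, 0.968, -0.253, -0.0]
force: [-1.7, -2.1, 2.8]
opening: 39.4
grip_force: 30.0
```

```bash
python3 -c "
from h import *
st()"
```

```text
t 17.35 tcp [562.6  134.81  98.1 ] yaw -29.26 F [-1.74 -2.11  2.76] tau [-0.356  0.274 -0.293] open 39.41 grip 30.0 q6 2.125
```

Call:
servo_tool([
  [0,0,0],
  [0,0,0],
  [0,0,0],
], roll=[0.01,0.015,0.015], jaw=[0.4,0.4,0.4])

```text
clock: 17.65
tool_pos: [562.6, 134.8, 98.1]
orientation: [0.001, 0.961, -0.275, 0.0]
force: [-1.4, -2.3, 2.9]
opening: 39.1
grip_force: 30.0
```

```bash
python3 -c "
from h import *
st()"
```

```text
t 17.65 tcp [562.62 134.84  98.1 ] yaw -31.92 F [-1.38 -2.29  2.87] tau [-0.493  0.336 -0.059] open 39.14 grip 30.0 q6 2.171
```

Call:
servo_tool([
  [0,0,0],
  [0,0,0],
  [0,0,0],
], roll=[0.007,0.012,0.012], jaw=[0.4,0.4,0.4])

```text
clock: 17.95
tool_pos: [562.6, 134.9, 98.1]
orientation: [0.0, 0.956, -0.294, -0.0]
force: [-2.7, -4.7, 4.9]
opening: 39.1
grip_force: 30.0
```

```bash
python3 -c "
from h import *
st()"
```

```text
t 17.95 tcp [562.59 134.9   98.09] yaw -34.18 F [-2.74 -4.72  4.9 ] tau [-0.886  0.463  0.002] open 39.14 grip 30.0 q6 2.211
```

Call:
servo_tool([
  [0,0,0],
  [0,0,0],
  [0,0,0],
  [0,0,0],
  [0,0,0],
  [0,0,-0.03],
  [0,0,-0.1],
  [0,0,-0.2],
  [0,0,-0.3],
  [0,0,-0.3],
  [0,0,-0.3],
], roll=[0,0,0,0,0,0,0,0,0,0,0], jaw=[0.5,0.6,0.7,0.7,0.7,0.7,0.7,0.7,0.7,0.7,0.7])

```text
clock: 19.05
tool_pos: [563.4, 135.6, 249.5]
orientation: [-0.001, 0.956, -0.294, 0.002]
force: [-1.2, -0.4, -1.5]
opening: 60.9
grip_force: 0.0
```

```bash
python3 - <<'E'
from h import *
st()
a=shot('scene','s9')['pixels'][:,:,::-1];b=shot('top','t9')['pixels'][:,:,::-1]
f=lambda im,x,y,w,h,s:cv2.convertScaleAbs(cv2.resize(im[y:y+h,x:x+w],(w*s,h*s),interpolation=cv2.INTER_CUBIC),alpha=1.6)
cv2.imwrite('pics/c9.png',np.hstack([f(a,248,115,100,100,4),f(b,110,165,110,110,4)[:400]]))
E
```

```text
t 19.05 tcp [563.35 135.63 249.51] yaw -34.19 F [-1.16 -0.35 -1.48] tau [0.016 0.057 0.01 ] open 60.95 grip 0.0 q6 2.211
```

View pics/c9.png

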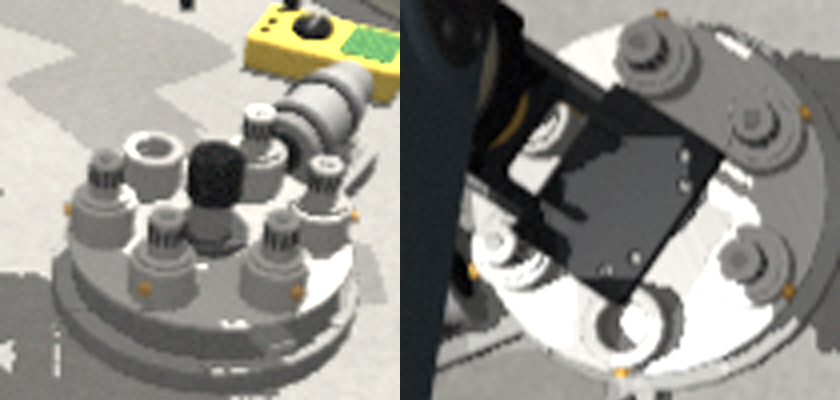

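Scene crop: the holder now stands at the detector (260,120), the empty cup is at the loading mark (153,150), and the other holders are undisturbed. I back off, confirm the angle is steady, and hand in.

Call:
servo_tool([
  [0,0,-0.05],
  [0,0,-0.1],
  [0,0,-0.1],
  [0,0,-0.1],
  [0,0,-0.1],
], roll=[0,0,0,0,0], jaw=[0.7,0.7,0.7,0.7,0.7])

```text
clock: 19.65
tool_pos: [561.4, 135.3, 295.6]
orientation: [0.001, 0.956, -0.294, -0.002]
force: [0.5, -0.0, 0.4]
opening: 61.0
grip_force: 0.0
```

```bash
python3 - <<'E'
from h import *
from scipy.optimize import least_squares
def om(f,box):
    c=load(f);x,y,w,h=box;p=c['pixels'][y:y+h,x:x+w];v=cv2.cvtColor(p,cv2.COLOR_RGB2HSV)
    m=(v[...,0]<28)&(v[...,0]>8)&(v[...,1]>110)&(v[...,2]>90);return [(int(a),tuple(q+[x,y])) for a,q,_ in blobs(m,2)]
shot('top','t10');st()
for f in('t9','t10'):
    for a,q in om(f,(115,160,115,110)):
        p=ray(load(f),*q,79.4)-[563,135.4,79.4]
        if 95<np.hypot(*p[:2])<120: print(f,q,round(np.degrees(np.arctan2(p[1],p[0]))%60,1))
p=ray(load('t0'),166.7,267.1,20)-[562.5,134.8,20];print('mark',np.degrees(np.arctan2(p[1],p[0]))%60)
E
```

```text
t 19.7 tcp [561.49 135.3  295.73] yaw -34.2 F [-0.46  0.32  0.18] tau [ 0.093 -0.013  0.046] open 60.75 grip 0.0 q6 2.211
t9 (np.float64(211.0), np.float64(192.5)) 54.5
t9 (np.float64(127.6), np.float64(232.4)) 54.9
t9 (np.float64(165.0), np.float64(257.5)) 54.8
t10 (np.float64(175.0), np.float64(168.0)) 54.4
t10 (np.float64(211.0), np.float64(192.5)) 54.5
t10 (np.float64(127.5), np.float64(232.0)) 54.3
t10 (np.float64(165.0), np.float64(257.5)) 54.8
mark 51.02446920774179
```

```bash
python3 -c "
from rig import job_done
print(job_done())"
```

```text
the job is handed in; nothing more can be done
None
```

The holder is pressed home in the cup at the loading mark and the carousel is turned one click clockwise to the detector. Everything is let go and the job is handed in, with "home" judged from the force stop and camera since the catch can't be read.

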